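Square a lens plate in the corner of a jig

ROBOT

A 7-joint arm with a two-finger parallel gripper is mounted at the origin on a cart in front of the work surface, level with it; the furniture and walls round the work are solid. World frame = base frame: x ahead of the robot, y to its left, z up, the work surface at z = 0. Lengths are in m, angles in rad, forces in N, time in s.
With the tool pointing down it reaches from about 0.425 to 0.8 m from the base axis. Payload 8.3 kg.
Tool frame: the origin (TCP) lies on the front face of the gripper's body, between the roots of the fingers; the fingertips stand 73 mm ahead of it and the grasp point (between the pads) lies 54 mm ahead of it; z points along the fingers, y is the line along which they close (so a half turn about z gives the same grasp; the last joint's range is limited). The gripper opens to 85 mm and grips with 20 to 120 N. Pads are 22 mm wide; open, the fingers measure 114 mm over their backs; the gripper's body (76 mm by 85 mm) begins 54 mm behind the grasp point. The pads swing forward as they close: fully open they stand 13 mm farther back than shut.
Start: joints at [1.13, 0.383, 0.016, 1.37, -0.006, 1.388, -0.046], TCP at [0.231, -0.581, 0.304] pointing down, gripper open.
Joint ranges: [-2.95, 2.95], [-0.25, 2.06], [-1.52, 1.56], [0.18, 2.33], [-1.44, 4.58], [0.02, 2.06], [-3.01, 3.01]. Speed limits (rad/s): [2.39, 2.39, 3.01, 3.01, 3.14, 3.14, 3.14].

INTERFACE

Orientations are given as a unit quaternion [w, x, y, z].
In Python, from cell import readout, snapshot, camera_model, job gives the robot as it stands.
- The arm moves only by the tool jog_arm, never from a script. Its argument "rows" is one flat list of numbers, 5 for each row, row after row: the opening, from 0 (shut) to 1 (fully open), then the shift along the tool's x, y, z in cm, then the turn about the tool's z in rad. A call has 1 to 10 rows; each row shifts and turns the commanded pose from where the row before left it, along the tool's axes as they then stand; what a row does not reach is not made up. A row lasts 1/10 s, in which the tool goes at most 50 mm and 8.59 degrees, less where a joint would pass 70% of its speed; a pose out of reach is approached as far as the arm can. A call is refused whole if a number of a shift passes 5 or a number of a turn 0.15, either way. A call with a gripper value outside its range is refused whole. The fingers move at their own pace and stop on an object; the grip force is fixed at half the most. Time passes only in rows, so rows that do not move let the fingers close. It gives the time, the measured TCP pose, the force, the opening and the grip force at its end, in the units of the state.
- readout.read_state(): the state, without advancing time (a new reading comes with each control period).
- snapshot(name): name is "scene" or "top" or "wrist"; returns (picture, depth): 384x512x3 uint8, red, green, blue; 384x512 float32, m along the optical axis (not along the pixel's ray), 0 where there is no reading.
- camera_model(name): a dict with "vertical_fov" (degrees; the focal length in pixels is half the picture's height over the tangent of half this angle, whatever the lens; pixels are square), "cx", "cy" (the principal point, pixels), "k1" (the pictures are not rectified: a ray, as slopes to the right and down, at radius r is drawn at 1 + k1 r^2 times it, then the intrinsics apply), "rvec" (rotation vector, rad) and "tvec" (3), from world to camera coordinates, as OpenCV has them; the wrist camera has in their place "T_tool_cam" (4x4, takes a point from camera to tool coordinates, whose origin is the TCP and whose axes are the flange's). Camera axes: x right, y down, z forward; pixel columns grow to the right and rows downward; lengths in m; the calibration is good to about 2 mm. A picture is of the moment at which its call begins: read the wrist's pose just before it. camera_model takes no time and is no camera call.
- job.job_done(): hands the job in; it is judged then, once.
The state is a dict: "clock": time; "qpos": joint angles; "dq": joint speeds; "joint_torque": joint torques, N m; "ee_pos": TCP position; "ee_rot": TCP orientation; "force": force on the tool from outside, world axes, zero at the start; "torque": the same for the moment, N m; "width": finger opening in m; "finger_force": force on a finger pad.
Only numpy, scipy, OpenCV 4.12 (cv2) and the standard library are available. Lean on these libraries where they do the work, as an engineer would, in place of code of your own. Each camera call takes 0.05 s, during which the arm holds its last target. There are 200 camera calls.

TASK

Pick up the nudging tool by its stem and, touching the lens plate with the tool only, gently nudge the plate across the jig until its far long edge presses flat against the long rail, then slide it along that rail until its left short edge presses against the end stop. Press only lightly at each contact, a few newtons kept up for about half a second, because a hard shove chips the lens plate. Finally stand the tool upright on the worktop beside the jig, let it go and leave the plate flush with both rails; do not disturb the other things.

Things in the scene. Friction and masses are not known exactly. Their poses are not given: they have to be found in the camera images.
- jig: flat dark steel base plate, 140 mm (its x) by 180 mm (its y) by 8 mm thick, fixed to the worktop at a varying place and yaw. Origin: centre of its underside; z up. Its +x edge (away from the robot) carries the long rail, its +y edge (left) the end stop. In between the base is flat and open, top at z = 8 mm
- long_rail: straight bright steel rail fixed on the jig, 12 mm thick, 150 mm long, rising 10 mm above the base top (to 18 mm above the worktop). Its frame is the jig's frame; its inner face is the plane x = +55 mm and spans y = -86 to +64 mm
- end_stop: shorter bright steel rail fixed on the jig square to the long rail, 12 mm thick, 85 mm long, rising 10 mm above the base top. Its frame is the jig's frame; its inner face is the plane y = +75 mm and spans x = -36 to +49 mm
- jig_corner (a point): the point on the jig's base top where the inner faces of the two rails would meet: (+55, +75, +8) mm in the jig's frame; axes as the jig
- lens_plate: loose aluminium plate, 60 (x) by 90 (y) by 8 mm thick, 0.1 to 0.2 kg, three round flush lenses in a row, lying on the jig base about 10 to 40 mm from each rail, turned up to 12 degrees; slides easily (0.2 to 0.7 N). Origin: centre of underside. Seated: axes as the jig's, origin at (+25, +30, +8) mm in the jig's frame. At most 12 N between it and either rail. The fingers must not touch it
- plate_corner (a point): the plate's (+x, +y) corner, at half thickness: (+30, +45, +4) mm in the plate's frame; it goes into the jig's corner
- plate_corner_b (a point): the plate's (+x, -y) corner, at half thickness: (+30, -45, +4) mm in the plate's frame, the other end of the edge that goes against the long rail
- nudge_tool: loose upright tool, 72 mm high, 0.12 kg: white nylon disc foot, 28 mm wide, 12 mm high, under a grooved round aluminium stem 18 mm wide from 22 to 68 mm height. The foot's centre lies 4 mm off the stem's axis, in an unknown direction (stiff swivel). Origin: on the stem's axis at the underside, z up. Right or left of the jig. Push the plate's edge with the foot's side, 2 to 3 mm above the base
- amber_vial: bystander: brown glass vial with black cap, 34 mm diameter, 78 mm tall, upright; origin centre of underside. It stands on the other side of the jig from the tool
- filter_cube: bystander: black cube-like filter module, 42 x 36 x 36 mm; origin centre of underside
- dust_cap: bystander: flat black round cap, 34 mm diameter, 12 mm high; origin centre of underside
- objective: bystander: white microscope objective, 29 mm diameter, 46 mm tall; origin centre of underside

How it is judged:
By the outcome, as a careful person would: the job done as asked, in the order asked, and still so for the second after the job is handed in, with the robot touching nothing.
It also fails if it takes over 64 s, if anything falls off the work surface, if the arm or the gripper's body presses on something with over 40 N, if the wrist force passes 120 N, or if a joint passes its speed limit or range.

## Working session

There is one attempt and no reset: what is moved stays moved. The work goes in short steps, Python scripts to look and compute and a tool call to move; the robot and the scene stay as the last step left them, time stands still between calls to the robot, and variables do not carry over. Pictures are saved under pics/ and viewed, at most 10 in all, crops included, and the job is handed in when it is done.

Besides the shell and the picture viewer there is one more tool, called as name(argument=value, ...) on one line, values as JSON. jog_arm: Moves the arm, as the interface text tells. Its arguments: {"type":"object","properties":{"rows":{"type":"array"}},"required":["rows"]}

```bash
ls; mkdir -p pics; cat > h.py <<'E'
import numpy as np, cv2, pickle
from cell import readout, snapshot, camera_model, job
from scipy.spatial.transform import Rotation as R
def K(m):
    f=192/np.tan(np.radians(m["vertical_fov"])/2); return f
def cloud(name):
    m=camera_model(name); s=readout.read_state(); pic,d=snapshot(name); f=K(m)
    v,u=np.mgrid[0:384,0:512].astype(float)
    x=(u-m["cx"])/f; y=(v-m["cy"])/f
    a,b=x.copy(),y.copy()
    for _ in range(10):
        k=1+m["k1"]*(a*a+b*b); a,b=x/k,y/k
    P=np.stack([a*d,b*d,d],-1)
    if "rvec" in m:
        r=R.from_rotvec(np.ravel(m["rvec"])).as_matrix(); t=np.ravel(m["tvec"]); W=(P-t)@r
    else:
        T=np.array(m["T_tool_cam"]); q=s["ee_rot"]; r=R.from_quat([q[1],q[2],q[3],q[0]]).as_matrix()
        W=(P@T[:3,:3].T+T[:3,3])@r.T+np.array(s["ee_pos"])
    W[d==0]=np.nan
    return pic,W
def save(n,pic,s=1): 
    cv2.imwrite("pics/"+n,cv2.resize(pic[...,::-1],None,fx=s,fy=s,interpolation=cv2.INTER_CUBIC))
E
python3 - <<'E'
from h import *
print(readout.read_state())
for n in("top","scene"):
    print(camera_model(n)); p,W=cloud(n); save(n+".png",p,1.5); np.savez(n+".npz",p=p,W=W)
E
```

```text
pics
{'clock': 0.0, 'qpos': array([ 1.13009819,  0.38421548,  0.01637521,  1.37113343, -0.00628629,
        1.38819752, -0.04646358]), 'dq': array([-0.000736  ,  0.00032184,  0.00123416, -0.00243855,  0.00166179,
        0.00073714,  0.00142792]), 'joint_torque': array([ 2.54348824e-04, -6.27597427e+01,  8.44301116e-01, -3.71822906e+01,
        1.64373819e-02,  1.41335686e-02, -5.31804369e-05]), 'ee_pos': array([ 0.23044807, -0.58058317,  0.30290227]), 'ee_rot': array([-9.30465706e-04,  9.82201570e-01,  1.87827499e-01, -2.01650183e-04]), 'force': array([-0.6279179 ,  0.04933788, -0.23331546]), 'torque': array([ 0.03699536, -0.00817114, -0.03642883]), 'finger_force': 0.0, 'width': 0.08545159237032122}
{'vertical_fov': 46.55374807589221, 'cx': 251.64703690213938, 'cy': 199.13657647667821, 'k1': -0.11158844817232602, 'rvec': array([ 2.17224775, -2.14506618,  0.09714331]), 'tvec': array([-0.01375628,  0.5509811 ,  1.26043588])}
{'vertical_fov': 53.06347874906024, 'cx': 256.8477804896719, 'cy': 199.28925514357346, 'k1': -0.020074544900982604, 'rvec': array([ 1.8425748 , -0.82312734,  0.53067633]), 'tvec': array([-0.3885481 ,  0.20257249,  0.54845383])}
```

View pics/top.png

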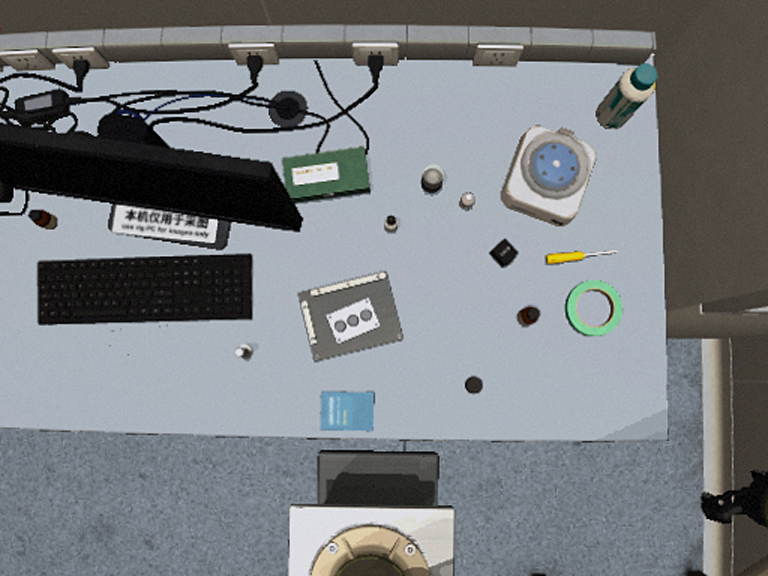

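The top view shows the jig at about (350,315), the tool at (244,351) left of it, and the vial at (528,315) on the right. I'll crop and measure.

```bash
python3 - <<'E'
from h import *
z=np.load("top.npz"); p,W=z["p"],z["W"]
a=p[170:250,140:280]; b=cv2.resize(a[...,::-1],None,fx=5.7,fy=5.7,interpolation=cv2.INTER_CUBIC); 
z2=np.load("scene.npz"); 
cv2.imwrite("pics/crop.png",b)
for (u,v) in [(233,210),(200,194),(257,182),(207,241),(268,227),(163,234),(352,210),(315,256),(311,133),(260,148),(287,118)]:
    print(u,v,np.round(W[v,u],4), p[v,u])
# tool points
m=(W[...,2]>0.02); sub=np.zeros_like(m); sub[222:246,150:175]=1
q=W[m&sub]; print(len(q)); print(np.round(q[np.argsort(q[:,2])][::3],3))
E
```

```text
233 210 [0.52   0.0473 0.0162] [131 128 133]
200 194 [ 0.5681  0.1476 -0.0026] [159 164 170]
257 182 [ 0.6038 -0.0216  0.0124] [113 112 106]
207 241 [0.429  0.1224 0.007 ] [170 177 188]
268 227 [ 0.4725 -0.0554  0.0012] [167 177 186]
163 234 [0.4459 0.2404 0.0646] [41 40 40]
352 210 [ 0.5186 -0.2864  0.0806] [20 17 15]
315 256 [ 0.3896 -0.1918  0.0146] [49 43 39]
311 133 [ 0.7451 -0.1772  0.0439] [175 162 148]
260 148 [ 0.6939 -0.0293  0.0654] [15 15 14]
287 118 [ 0.7831 -0.1059  0.0649] [156 155 146]
59
[[0.456 0.25  0.021]
 [0.453 0.244 0.023]
 [0.45  0.24  0.028]
 [0.45  0.242 0.03 ]
 [0.452 0.243 0.041]
 [0.455 0.248 0.044]
 [0.443 0.24  0.053]
 [0.438 0.244 0.058]
 [0.446 0.24  0.065]
 [0.437 0.245 0.069]
 [0.443 0.256 0.069]
 [0.448 0.248 0.071]
 [0.445 0.253 0.071]
 [0.443 0.25  0.072]
 [0.451 0.253 0.072]
 [0.443 0.244 0.073]
 [0.448 0.244 0.073]
 [0.448 0.255 0.074]
 [0.451 0.25  0.075]
 [0.443 0.241 0.076]]
```

View pics/crop.png

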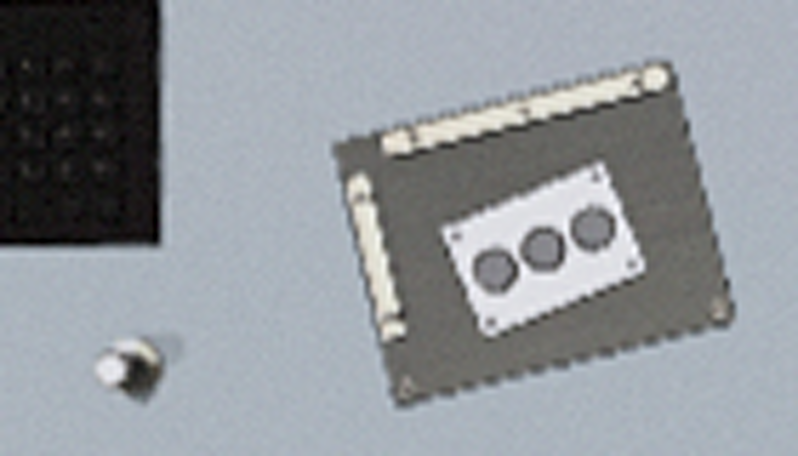

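View pics/scene.png

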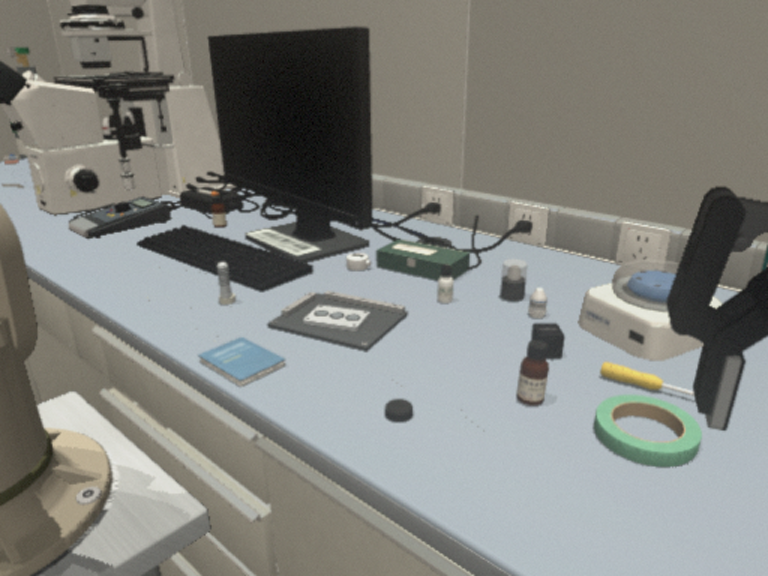

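The scene view confirms the tool standing upright at (225,285), the vial at (533,372), and free space around the jig. I'll move closer for a wrist view.

jog_arm(rows=[1, 3.03, -2.47, 0, 0, 1, 3.03, -2.47, 0, 0, 1, 3.03, -2.47, 0, 0, 1, 3.03, -2.47, 0, 0, 1, 3.03, -2.47, 0, 0, 1, 3.03, -2.47, 0, 0, 1, 3.03, -2.47, 0, 0, 1, 3.03, -2.47, 0, 0, 1, 3.03, -2.47, 0, 0, 1, 3.03, -2.47, 0, 0])

```text
clock: 1.1
ee_pos: [0.4214, -0.238, 0.3037]
ee_rot: [-0.0, 0.982, 0.188, -0.0]
force: [0.6, -0.7, 0.7]
width: 0.0851
finger_force: 0.0
```

jog_arm(rows=[1, 2.06, -3.27, 0, 0, 1, 2.06, -3.27, 0, 0, 1, 2.06, -3.27, 0, 0, 1, 2.06, -3.27, 0, 0, 1, 2.06, -3.27, 0, 0, 1, 2.06, -3.27, 0, 0, 1, 2.06, -3.27, 0, 0, 1, 2.06, -3.27, 0, 0, 1, 2.06, -3.27, 0, 0, 1, 2.06, -3.27, 0, 0])

```text
clock: 2.1
ee_pos: [0.4918, 0.1418, 0.3037]
ee_rot: [0.0, 0.982, 0.188, -0.0]
force: [0.8, -0.8, 0.4]
width: 0.0853
finger_force: 0.0
```

```bash
python3 - <<'E'
from h import *
s=readout.read_state();print(s["clock"],s["ee_pos"],s["ee_rot"],s["qpos"],np.abs(s["dq"]).max()); print(camera_model("wrist"))
p,W=cloud("wrist"); save("w1.png",p,1.5); np.savez("w1.npz",p=p,W=W)
s=readout.read_state();print(s["clock"],s["ee_pos"])
E
```

```text
2.1 [0.49181736 0.14178118 0.30373286] [ 4.35370753e-05  9.82241648e-01  1.87620156e-01 -1.39191885e-04] [ 0.20499976  0.18812745 -0.62305201  1.65387387  0.11246778  1.33605667
 -1.62925544] 0.8961894654773316
{'vertical_fov': 64.4527737866301, 'cx': 255.08642376506577, 'cy': 192.46155589444294, 'k1': -0.0695494761825601, 'T_tool_cam': array([[-3.83203928e-04, -9.63110392e-01, -2.69106347e-01,
         6.83902903e-02],
       [ 9.99999673e-01, -5.60742787e-04,  5.82867722e-04,
         8.04768426e-04],
       [-7.12265403e-04, -2.69106035e-01,  9.63110292e-01,
        -6.93273840e-02],
       [ 0.00000000e+00,  0.00000000e+00,  0.00000000e+00,
         1.00000000e+00]])}
2.15 [0.49127404 0.14883622 0.30390197]
```

View pics/w1.png

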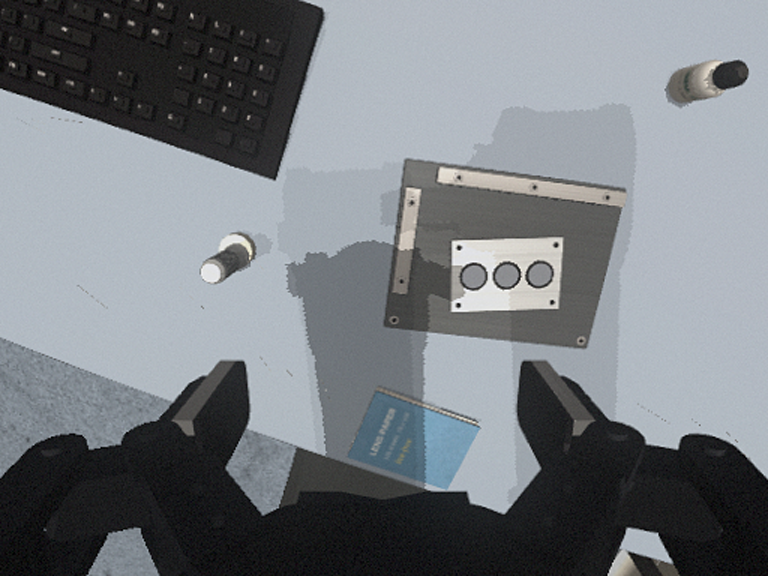

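The wrist view shows the jig (corners about (406,160), (385,325), (587,348)), the plate (451–563, 237–312) and the tool (stem top (211,272), foot (237,247)). I'll measure from a still picture.

```bash
cat >> h.py <<'E'
def pose(name,s=None):
    m=camera_model(name); f=K(m)
    Km=np.array([[f,0,m["cx"]],[0,f,m["cy"]],[0,0,1]]); D=np.array([m["k1"],0,0,0,0.])
    if "rvec" in m: return Km,D,R.from_rotvec(np.ravel(m["rvec"])).as_matrix(),np.ravel(m["tvec"])
    T=np.array(m["T_tool_cam"]); s=s or readout.read_state(); q=s["ee_rot"]; r=R.from_quat([q[1],q[2],q[3],q[0]]).as_matrix()
    Rwc=r@T[:3,:3]; c=r@T[:3,3]+np.array(s["ee_pos"])
    return Km,D,Rwc.T,-Rwc.T@c
def toplane(px,z,P):
    Km,D,r,t=P; n=cv2.undistortPoints(np.float64(px).reshape(-1,1,2),Km,D).reshape(-1,2)
    d=np.c_[n,np.ones(len(n))]@r; c=-r.T@t; z=np.broadcast_to(z,len(n))
    return c+d*((z-c[2])/d[:,2])[:,None]
def topix(X,P):
    Km,D,r,t=P; return cv2.projectPoints(np.float64(X),cv2.Rodrigues(r)[0],t,Km,D)[0].reshape(-1,2)
def fit(model,world):  # 2D rigid
    m0=model.mean(0);w0=world.mean(0);a=model-m0;b=world-w0
    th=np.arctan2((a[:,0]*b[:,1]-a[:,1]*b[:,0]).sum(),(a*b).sum()); c,s=np.cos(th),np.sin(th)
    Rm=np.array([[c,-s],[s,c]]); t=w0-Rm@m0; return th,t,b-a@Rm.T
JC=np.array([[70,90],[-70,90],[-70,-90]])/1e3
PC=np.array([[30,45],[30,-45],[-30,-45],[-30,45]])/1e3
E
cat > m1.py <<'E'
from h import *
clk=np.array([[406,160],[385,325],[587,348],[451,241],[563,237],[560,308],[451,312]])/1.5
zz=np.r_[[.008]*3,[.016]*4]
s0=dict(ee_pos=[0.49181736,0.14178118,0.30373286],ee_rot=[4.35e-05,9.82241648e-01,1.87620156e-01,-1.39e-04])
X=toplane(clk,zz,pose("wrist",s0))
s=readout.read_state(); print(s["ee_pos"],np.abs(s["dq"]).max()); P=pose("wrist",s); pic,d=snapshot("wrist"); np.savez("w2.npz",p=pic,d=d)
g=cv2.cvtColor(pic,cv2.COLOR_RGB2GRAY)
q=topix(X,P); q2=cv2.cornerSubPix(g,np.float32(q).reshape(-1,1,2),(4,4),(-1,-1),(3,50,.01)).reshape(-1,2)
print(np.round(q2-q,1))
X2=toplane(q2,zz,P)
for M,w in((JC,X2[:3]),(PC,X2[3:])):
    th,t,r=fit(M,w[:,:2]); print(np.degrees(th),t,np.round(r*1e3,1).tolist())
PT=pose("top"); z=np.load("top.npz"); g=cv2.cvtColor(z["p"],cv2.COLOR_RGB2GRAY)
q=topix(X2,PT); q2=cv2.cornerSubPix(g,np.float32(q).reshape(-1,1,2),(3,3),(-1,-1),(3,50,.01)).reshape(-1,2); print(np.round(q2-q,1))
X3=toplane(q2,zz,PT)
for M,w in((JC,X3[:3]),(PC,X3[3:])):
    th,t,r=fit(M,w[:,:2]); print("top",np.degrees(th),t,np.round(r*1e3,1).tolist())
c=topix(np.array([[.445,.248,.04]]),P)[0]; print(c); u,v=c.astype(int)
a=pic[v-40:v+40,u-50:u+50]; save("tool.png",a,7)
ct=topix(np.array([[.445,.248,.072]]),PT)[0];print(u-50,v-40,ct)
E
python3 m1.py
```

```text
[0.49127404 0.14883622 0.30390197] 0.15859675363491335
[[-1.2 -1.5]
 [-0.9  0.5]
 [-1.  -0.2]
 [ 0.7  0.1]
 [-0.8  0.5]
 [-3.1 -0.9]
 [ 0.6 -1.9]]
14.905591901107938 [0.52088855 0.04726643] [[-0.7, -0.6], [0.7, -0.7], [-0.0, 1.3]]
23.179632960252974 [0.51072027 0.0412203 ] [[-1.2, -1.8], [-1.4, 0.4], [0.4, 2.4], [2.2, -1.0]]
[[-0.5  0.6]
 [ 0.2  1.1]
 [-1.1  1.6]
 [-0.9  0.1]
 [-0.3 -0.2]
 [ 0.3 -0.1]
 [ 0.2  0.6]]
top 14.596965828905908 [0.51755137 0.04846819] [[0.3, -0.1], [0.4, -3.0], [-0.7, 3.1]]
top 24.175991910052225 [0.5104317  0.04174215] [[-0.2, 0.1], [-1.2, 0.1], [0.1, 1.1], [1.2, -1.3]]
[158.19395417 176.54748167]
108 136 [159.73183418 234.19674138]
```

View pics/tool.png

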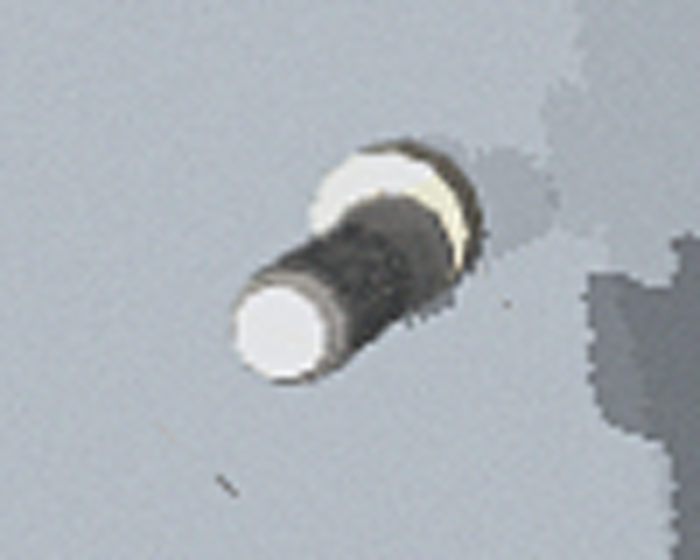

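```bash
python3 - <<'E'
from h import *
s=readout.read_state(); P=pose("wrist",s)
o=np.array([108,136])
st=toplane(np.array([[283,330]])/7+o,.072,P)[0]
pts=np.array([[312,200],[330,175],[385,150],[430,165],[455,195],[467,230],[318,225]])/7+o
F=toplane(pts,.012,P)[:,:2]
from scipy.optimize import least_squares
r=least_squares(lambda c:np.hypot(*(F-c).T)-.014,F.mean(0)); print("stem",st,"foot",r.x,r.fun*1e3)
print("base proj",(topix(np.array([[*st[:2],.012]]),P)[0]-o)*7)
PT=pose("top"); print("top cam stem",toplane(np.array([[112/5.7+140,368/5.7+170]]),.072,PT))
E
```

```text
stem [0.44461598 0.24551307 0.072     ] foot [0.44665278 0.24790777] [ 0.42021575 -0.05849253  0.26233741  0.02320152 -0.56134636 -0.50347634
 -1.33279446]
base proj [399.64002248 247.36333526]
top cam stem [[0.44397871 0.24820174 0.072     ]]
```

jog_arm(rows=[1, -0.26, -3.57, 1, 0, 1, -0.26, -3.57, 3, 0, 1, -0.26, -3.57, 3, 0.06, 1, 0, 0, 4, 0.06, 1, 0, 0, 4, 0, 1, 0, 0, 0, 0, 1, 0, 0, 0, 0])

```text
clock: 2.9
ee_pos: [0.4451, 0.2367, 0.1542]
ee_rot: [0.0, 0.992, 0.129, -0.001]
force: [0.5, -0.2, -0.2]
width: 0.0855
finger_force: 0.0
```

```bash
python3 - <<'E'
from h import *
s=readout.read_state(); q=s["ee_rot"]; e=s["ee_pos"]; y=2*np.arctan2(q[2],q[1]); d=np.array([.4446,.2455])-e[:2]; c,sn=np.cos(y),np.sin(y)
print(e,np.degrees(y),"tool dx dy mm",1e3*(c*d[0]+sn*d[1]),1e3*(sn*d[0]-c*d[1]), s["force"])
pic,_=snapshot("wrist"); save("w3.png",pic,1.3)
print((topix(np.array([[.4446,.2455,.072],[*(e[:2]),.072]]),pose("wrist",s)))*1.3)
E
```

```text
[0.44508588 0.23669491 0.15423507] 14.769764821666127 tool dx dy mm 1.7749079528186449 -8.638018327006684 [ 0.47793902 -0.1575845  -0.17700405]
[[308.69967402 306.52601263]
 [329.54361232 310.46092912]]
```

View pics/w3.png

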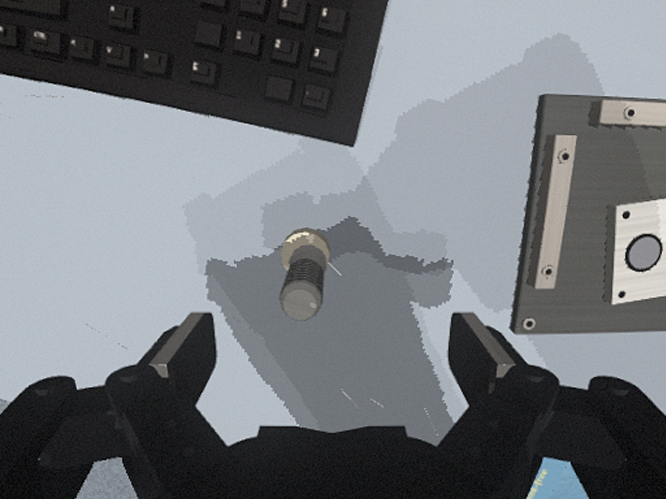

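The stem top is at (301,301), about 3 mm off my estimate to the left; correcting with a target of about (0.446, 0.2485).

jog_arm(rows=[1, 0.4, -1.1, 0, 0, 1, 0, 0, 0, 0, 1, 0, 0, 0, 0])

```text
clock: 3.25
ee_pos: [0.4467, 0.2496, 0.1552]
ee_rot: [-0.0, 0.992, 0.129, 0.001]
force: [0.4, -0.3, -0.2]
width: 0.0852
finger_force: 0.0
```

```bash
python3 - <<'E'
from h import *
s=readout.read_state(); q=s["ee_rot"]; e=s["ee_pos"]; y=2*np.arctan2(q[2],q[1]); c,sn=np.cos(y),np.sin(y)
print(e,np.degrees(y))
P=pose("wrist",s); pic,_=snapshot("wrist"); np.savez("w4.npz",p=pic)
# foot: yellowish/bright; stem cap circle - Hough near projected position
a=topix(np.array([[*(e[:2]),.072]]),P)[0]; print(a)
g=cv2.cvtColor(pic,cv2.COLOR_RGB2GRAY); u,v=a.astype(int)
h=cv2.HoughCircles(g[v-45:v+45,u-45:u+45],cv2.HOUGH_GRADIENT,1,10,param1=80,param2=8,minRadius=11,maxRadius=20)
if h is not None:
    for x in h[0][:4]:
        w=toplane([[x[0]+u-45,x[1]+v-45]],.072,P)[0]; d=w[:2]-e[:2]
        print(x, w, "tool mm",1e3*(c*d[0]+sn*d[1]),1e3*(sn*d[0]-c*d[1]))
E
```

```text
[0.4466898  0.24961594 0.15517375] 14.825730480374203
[253.57793287 238.62925786]
[45.5 15.5 13.8] [0.46337691 0.2540438  0.072     ] tool mm 17.264572890156078 -0.010560406047273665
[44.5 44.5 14.7] [0.44718474 0.25035132 0.072     ] tool mm 0.6666247694857105 -0.5842589416886563
[45.5 26.5 13.4] [0.45739742 0.25247273 0.072     ] tool mm 11.082135196333963 -0.02181920616247182
[67.5 31.5 12.1] [0.4576449  0.24033998 0.072     ] tool mm 8.216853418078415 11.7703373148009
```

jog_arm(rows=[1, 0.03, -0.03, 3, 0, 1, 0.03, 0, 2.4, 0, 1, 0, 0, 0, 0, 0, 0, 0, 0, 0, 0, 0, 0, 0, 0, 0, 0, 0, 0, 0, 0, 0, 0, 0, 0, 0, 0, 0, 0, 0, 0, 0, 0, 0, 0])

```text
clock: 4.2
ee_pos: [0.4471, 0.2494, 0.1006]
ee_rot: [-0.0, 0.992, 0.129, 0.001]
force: [-0.2, -1.2, 4.6]
width: 0.0167
finger_force: 58.4
```

jog_arm(rows=[0, 0, 0, -2.5, 0, 0, 0, 0, -2.5, 0, 0, 0, 0, 0, 0, 0, 0, 0, 0, 0])

```text
clock: 4.6
ee_pos: [0.4468, 0.2491, 0.15]
ee_rot: [0.0, 0.992, 0.128, 0.0]
force: [0.1, -0.2, -1.1]
width: 0.0167
finger_force: 58.6
```

```bash
python3 - <<'E'
from h import *
s=readout.read_state(); print(s["ee_pos"],s["ee_rot"],s["force"],s["torque"],s["qpos"])
P=pose("wrist",s); pic,d=snapshot("wrist"); np.savez("w5.npz",p=pic,d=d)
e=s["ee_pos"]; z0=e[2]-.1006
g=[[*e[:2],z0],[*e[:2],z0+.012],[*e[:2],z0+.072]]; px=topix(np.array(g),P); print(px)
u,v=px[1].astype(int); a=pic[v-50:v+50,u-60:u+60]; print(u-60,v-50,a.shape); save("foot.png",a,6)
E
```

```text
[0.44683712 0.24907473 0.15001144] [1.53077762e-05 9.91712644e-01 1.28475144e-01 4.10192042e-04] [ 0.06933879 -0.19549344 -1.12142133] [-0.00646444  0.029959   -0.01474625] [-0.01780975  0.35024013 -0.65482372  1.85024084  0.24788195  1.02252369
 -2.08678073]
[[253.59970029 226.42440112]
 [253.51494835 234.45097765]
 [252.84144612 298.62048971]]
193 184 (100, 120, 3)
```

View pics/foot.png

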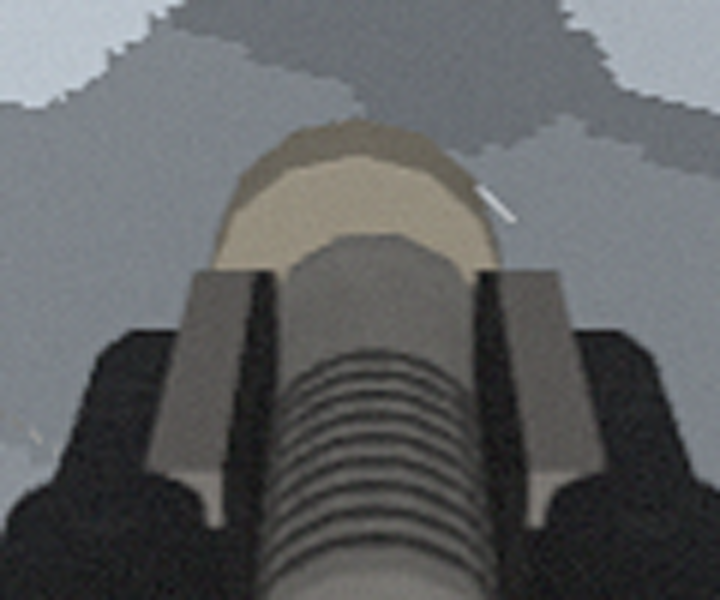

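The foot centre sits about 3.5 mm forward and 2 mm left (jig +y) of the stem: the disc spans 213–500 against the stem at 278–475. Moving to the pre-push position.

jog_arm(rows=[0, -0.94, 3.65, 0, 0, 0, -0.94, 3.65, 0, 0, 0, -0.94, 3.65, 0, 0, 0, -0.94, 3.65, 0, 0, 0, -0.94, 3.65, 0, 0, 0, -0.94, 3.65, 0, 0, 0, 0, 0, 0, 0, 0, 0, 0, 0, 0, 0, 0, 0, 0, 0])

```text
clock: 5.55
ee_pos: [0.4476, 0.0241, 0.1493]
ee_rot: [-0.0, 0.992, 0.129, -0.001]
force: [-0.8, 0.5, -1.0]
width: 0.0163
finger_force: 58.9
```

```bash
cat > m2.py <<'E'
from h import *
import sys
# corner-refine jig features and plate from the wrist picture; args: plate jig-x, jig-y, yaw deg
px,py,pa=map(float,sys.argv[1:4]); name=sys.argv[4]
s=readout.read_state(); e=np.array(s["ee_pos"]); q=s["ee_rot"]; print(s["clock"],np.round(e,4),np.degrees(2*np.arctan2(q[2],q[1])),np.round(s["force"],1))
P=pose(name,s); pic,d=snapshot(name); np.savez("last.npz",p=pic,d=d); g=cv2.cvtColor(pic,cv2.COLOR_RGB2GRAY)
J0=np.array([.519,.048]); th=np.radians(14.75); rot=lambda a:np.array([[np.cos(a),-np.sin(a)],[np.sin(a),np.cos(a)]])
# long rail top inner corners / end stop inner corners z=.018 ; jig base corners z=.008; plate z=.016
M=np.array([[70,90],[-70,90],[-70,-90],[55,64],[55,-86],[67,64],[-36,75],[49,75],[-36,87],[49,87]])/1e3
zM=np.r_[[.008]*3,[.018]*7]
Q=PC@rot(np.radians(pa)).T+[px/1e3,py/1e3]
A=np.r_[M,Q]; zz=np.r_[zM,[.016]*4]; Wd=np.c_[A@rot(th).T+J0,zz]
p0=topix(Wd,P); ok=(p0[:,0]>8)&(p0[:,0]<504)&(p0[:,1]>8)&(p0[:,1]<376)
p1=p0.copy(); p1[ok]=cv2.cornerSubPix(g,np.float32(p0[ok]).reshape(-1,1,2),(5,5),(-1,-1),(3,50,.01)).reshape(-1,2)
X=toplane(p1,zz,P)[:,:2]; sh=np.linalg.norm(p1-p0,axis=1); ok&=sh<7
print(np.round(np.c_[p0,p1-p0],1)[ok].tolist())
def rob(mm,w):
    i=np.arange(len(mm))
    while 1:
        t,o,r=fit(mm[i],w[i]); rr=np.hypot(*r.T)
        if rr.max()<.0012 or len(i)<=3: return t,o,i,rr
        i=np.delete(i,rr.argmax())
n=len(M); a=np.where(ok[:n])[0]; b=np.where(ok[n:])[0]
tj,oj,i,r=rob(M[a],X[a]); print("jig",np.degrees(tj),oj,a[i],np.round(r*1e3,1))
tp,op,i,r=rob(PC[b],X[n:][b]); print("plate",b[i],np.round(r*1e3,1))
print("plate in jig",np.round(1e3*(op-oj)@rot(tj),1),np.degrees(tp-tj)); print("TCP in jig",np.round(1e3*(e[:2]-oj)@rot(tj),1))
v=pic[...,::-1].copy()
for k in np.where(ok)[0]: cv2.circle(v,tuple(int(c) for c in p1[k]),2,(0,0,255),-1)
cv2.imwrite("pics/"+sys.argv[5],cv2.resize(v,None,fx=1.5,fy=1.5))
E
python3 m2.py -10 -4 9 wrist m2a.png
```

```text
5.55 [0.4476 0.0241 0.1493] 14.848050151157285 [-0.8  0.5 -1. ]
[[124.3, 198.1, 3.4, -1.6], [370.7, 198.4, 0.8, -1.7], [134.4, 153.7, 2.6, -1.4], [122.8, 15.5, 2.7, 0.4], [117.0, 153.8, -0.0, -0.0], [103.9, 16.3, 0.0, 0.0], [175.0, 76.8, 2.7, 0.8], [316.5, 53.2, 1.2, 1.6], [326.3, 148.1, 0.4, 0.3], [194.0, 168.7, 2.1, -0.4]]
jig 15.106035982639204 [0.51959409 0.04811744] [2 8 9] [0.1 0.3 0.3]
plate [0 1 2 3] [0.7 0.6 0.8 0.7]
plate in jig [-11.   -4.9] 8.440170620825802
TCP in jig [-75.8  -4.4]
```

View pics/m2a.png

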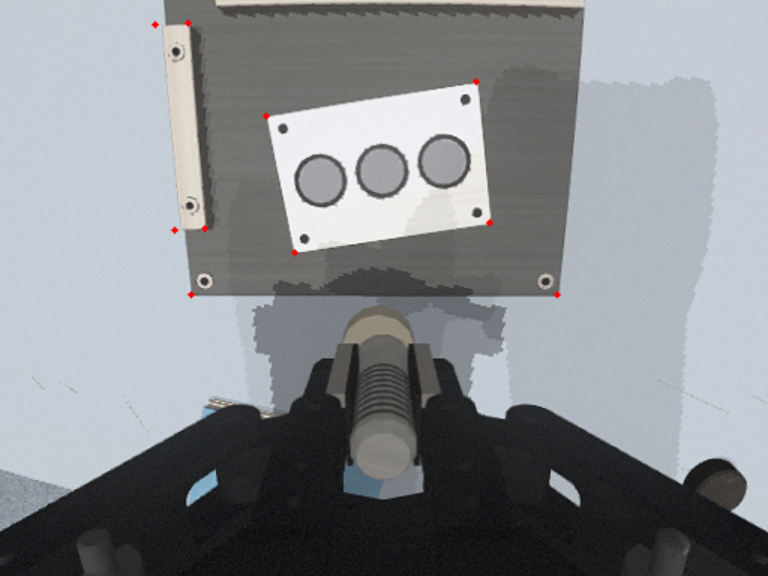

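Only the base corners and the plate corners were picked well. From them the plate is at about (−11, −3.6) mm in the jig frame, turned 8.5°. Lowering and starting the push.

jog_arm(rows=[0, 0, 0, 2, 0, 0, 0, 0, 1.83, 0, 0, 0, 0, 0, 0, 0, 0.3, 0, 0, 0, 0, 0.3, 0, 0, 0, 0, 0.3, 0, 0, 0, 0, 0.3, 0, 0, 0, 0, 0.3, 0, 0, 0])

```text
clock: 6.4
ee_pos: [0.4631, 0.0269, 0.112]
ee_rot: [0.0, 0.992, 0.128, 0.0]
force: [0.3, -0.1, -1.0]
width: 0.0166
finger_force: 59.0
```

jog_arm(rows=[0, 0.3, 0, 0, 0, 0, 0.3, 0, 0, 0, 0, 0.3, 0, 0, 0, 0, 0.3, 0, 0, 0, 0, 0.3, 0, 0, 0, 0, 0, 0, 0, 0])

```text
clock: 7.0
ee_pos: [0.4775, 0.0308, 0.1117]
ee_rot: [-0.0, 0.992, 0.129, 0.0]
force: [-1.5, -0.1, -0.8]
width: 0.0166
finger_force: 58.9
```

```bash
python3 m2.py 3 -4 4 wrist m2b.png
```

```text
7.0 [0.4775 0.0308 0.1117] 14.78032664026174 [-1.5 -0.1 -0.8]
[[73.7, 22.4, 4.8, 0.8], [104.6, 260.9, 4.0, -2.2], [384.8, 261.2, 1.0, -2.1], [114.7, 46.4, 4.6, -1.9], [411.2, 47.1, 0.1, -1.3], [112.7, 21.1, 5.0, -0.5], [113.3, 216.6, 2.9, -2.0], [94.9, 59.6, 3.3, 0.1], [93.3, 216.5, 0.0, -0.0], [72.7, 60.5, -0.0, -0.0], [159.9, 97.1, 1.9, 1.1], [332.1, 84.4, -3.4, -0.8], [332.9, 195.4, 4.5, -2.9], [175.3, 205.9, 0.0, 0.0]]
jig 15.041103815367075 [0.51953126 0.04802456] [2 4 8 9] [0.5 0.4 0.3 0.2]
plate [0 2 3] [0.6 1.1 1.5]
plate in jig [ 3.1 -4.9] 4.612852090011159
TCP in jig [-45.1  -5.7]
```

```bash
python3 - <<'E'
t=open("m2.py").read()
t=t.replace(",[-36,87],[49,87]","").replace("*7]","*5]").replace("[.519,.048]","[.5195,.0470]")
a=t.index("def rob"); b=t.index("v=pic")
t=t[:a]+'''import itertools
def sim(mm,w):
    T,inl=cv2.estimateAffinePartial2D(mm*1e3,w*1e3,ransacReprojThreshold=1.0,maxIters=5000)
    return T,inl.ravel()
n=len(M); a=np.where(ok[:n])[0]; b=np.where(ok[n:])[0]
T,i=sim(M[a],X[a]); S=np.hypot(T[0,0],T[1,0]); tj=np.arctan2(T[1,0],T[0,0]); print("jig",np.degrees(tj),T[:,2],S,a[i>0])
tojig=lambda w:(w*1e3-T[:,2])@np.linalg.inv(T[:,:2]).T
C=tojig(X[n:]); print("plate corners in jig",[(int(k),np.round(C[k],1).tolist()) for k in b])
if len(b)>1:
    th,t,r=fit(PC[b]*1e3,C[b]); print("plate",np.round(t,1),np.degrees(th),"res",np.round(np.hypot(*r.T),1))
print("TCP in jig",np.round(tojig(e[:2]),1))
'''+t[b:]
open("m2.py","w").write(t)
E
```

jog_arm(rows=[0, 0.2, 0, 0, 0, 0, 0.2, 0, 0, 0, 0, 0.2, 0, 0, 0, 0, 0.2, 0, 0, 0, 0, 0.1, 0, 0, 0, 0, 0, 0, 0, 0])

```text
clock: 7.65
ee_pos: [0.486, 0.0331, 0.1117]
ee_rot: [-0.0, 0.992, 0.129, 0.0]
force: [-0.8, -0.3, -1.2]
width: 0.0165
finger_force: 58.9
```

```bash
python3 m2.py 13 -4 3 wrist m2c.png
```

```text
7.65 [0.486  0.0331 0.1117] 14.773904787949181 [-0.8 -0.3 -1.2]
[[77.1, 39.0, 3.2, 0.8], [108.1, 272.6, 2.5, -2.1], [384.7, 272.9, -0.6, -2.2], [118.2, 64.0, 2.5, -1.1], [411.6, 64.7, -2.1, -1.0], [116.1, 39.1, 2.7, -0.6], [117.0, 230.4, 1.2, -1.9], [98.6, 76.9, 1.2, 0.4], [162.6, 92.6, -0.6, -1.7], [335.3, 83.0, 0.0, -0.0], [334.1, 194.3, 3.4, -0.9], [175.9, 202.2, -0.0, 0.0]]
jig 14.795725503210196 [520.45699696  46.82339924] 0.9868676463197759 [0 1 2 3 4 5 6]
plate corners in jig [(0, [41.2, 43.7]), (1, [45.0, -47.6]), (2, [-15.2, -52.7]), (3, [-20.4, 40.3])]
plate [12.6 -4.1] 3.173508685260471 res [1.6 0.3 2.1 1.3]
TCP in jig [-37.3  -4.6]
```

View pics/m2c.png

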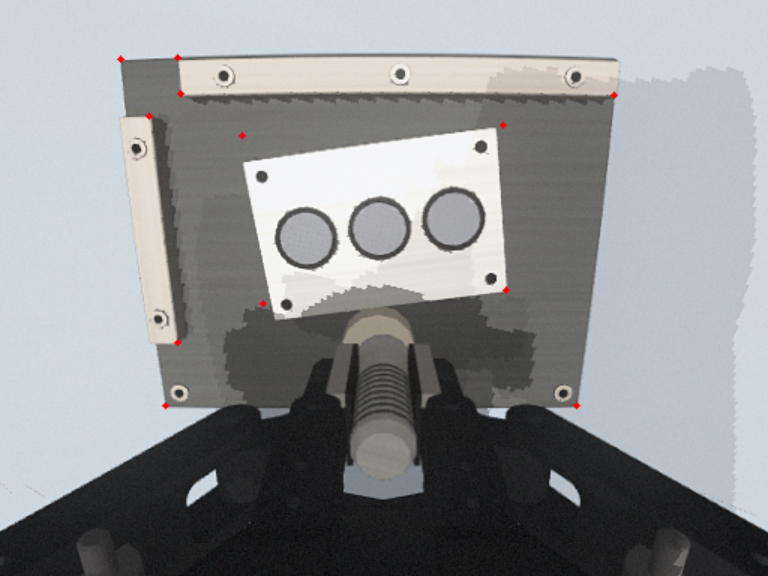

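The jig fit is now very good. The plate corners are at (245,163), (496,127), (507,291) and (275,320), still about 8.5° turned, with corner b about 9 mm from the rail.

jog_arm(rows=[0, 0.2, 0, 0, 0, 0, 0.2, 0, 0, 0, 0, 0.2, 0, 0, 0, 0, 0.1, 0, 0, 0, 0, 0.1, 0, 0, 0])

```text
clock: 8.2
ee_pos: [0.4936, 0.035, 0.1116]
ee_rot: [-0.0, 0.992, 0.129, -0.0]
force: [-0.5, -0.2, -0.1]
width: 0.0167
finger_force: 58.9
```

jog_arm(rows=[0, 0.1, 0, 0, 0, 0, 0.1, 0, 0, 0, 0, 0.1, 0, 0, 0])

```text
clock: 8.5
ee_pos: [0.4964, 0.0358, 0.1116]
ee_rot: [-0.0, 0.992, 0.129, 0.0]
force: [-0.4, -0.4, -1.6]
width: 0.0164
finger_force: 58.9
```

```bash
python3 m2.py 21 -4 5 wrist m2d.png
```

```text
8.5 [0.4964 0.0358 0.1116] 14.772267256322856 [-0.4 -0.4 -1.6]
[[79.1, 59.9, 3.1, 0.9], [110.4, 287.0, 0.0, -0.0], [382.6, 287.3, -0.0, -0.0], [120.0, 85.9, 2.6, -1.4], [409.4, 86.4, -2.2, -1.0], [117.8, 61.5, 3.8, -1.8], [119.3, 247.2, 0.9, -1.9], [100.7, 98.3, 1.4, 0.5], [161.3, 101.3, -0.0, 0.0], [333.0, 85.6, -2.3, -0.9], [335.5, 196.2, 1.9, -1.7], [178.3, 209.4, -0.0, 0.0]]
jig 14.245674548454412 [520.15148812  46.2388966 ] 0.9962735698132444 [2 3 5 6]
plate corners in jig [(0, [46.3, 44.9]), (1, [55.4, -43.8]), (2, [-4.0, -51.8]), (3, [-13.6, 39.1])]
plate [21.  -2.9] 6.161797089864175 res [0.3 0.7 0.9 0.5]
TCP in jig [-25.6  -4.3]
```

jog_arm(rows=[0, 0.05, 0, 0, 0, 0, 0.05, 0, 0, 0, 0, 0.05, 0, 0, 0, 0, 0.05, 0, 0, 0])

```text
clock: 8.95
ee_pos: [0.4982, 0.0363, 0.1115]
ee_rot: [-0.0, 0.992, 0.129, -0.0]
force: [-0.8, -0.2, -1.3]
width: 0.0169
finger_force: 58.9
```

```bash
python3 m2.py 22.5 -4 4 wrist m2e.png
```

```text
8.95 [0.4982 0.0363 0.1115] 14.775826596011047 [-0.8 -0.2 -1.3]
[[79.5, 63.3, 3.1, 1.0], [110.9, 289.4, 4.4, 0.1], [382.4, 289.8, 0.0, 0.0], [120.4, 89.5, 2.7, -1.6], [409.3, 90.0, -2.0, -1.1], [118.2, 65.2, 3.7, -2.0], [119.7, 250.0, 1.1, -1.9], [101.2, 101.9, 1.3, 0.3], [162.2, 100.3, 1.8, 4.5], [334.2, 87.7, -1.4, 0.5], [334.7, 198.2, 1.5, -0.8], [177.4, 208.7, 4.4, 1.3]]
jig 14.233145990617112 [520.22420017  46.20588511] 0.9963120441392979 [2 3 5 6]
plate corners in jig [(0, [46.3, 43.7]), (1, [55.4, -44.8]), (2, [-3.9, -51.1]), (3, [-12.2, 37.3])]
plate [21.4 -3.7] 5.807783208367576 res [0.6 0.7 0.5 1.1]
TCP in jig [-23.9  -4.2]
```

jog_arm(rows=[0, 0.05, 0, 0, 0, 0, 0.05, 0, 0, 0, 0, 0.05, 0, 0, 0, 0, 0.05, 0, 0, 0, 0, 0.05, 0, 0, 0, 0, 0.05, 0, 0, 0])

```text
clock: 9.6
ee_pos: [0.5012, 0.0371, 0.1116]
ee_rot: [-0.0, 0.992, 0.129, -0.0]
force: [-1.0, 0.5, -1.0]
width: 0.0162
finger_force: 58.9
```

```bash
python3 m2.py 24.2 -4 1.5 wrist m2e.png
```

```text
9.6 [0.5012 0.0371 0.1116] 14.775226146360835 [-1.   0.5 -1. ]
[[80.2, 69.4, 3.1, 1.0], [111.6, 293.5, -0.0, -0.0], [381.7, 293.8, 0.0, 0.0], [121.0, 95.9, 2.5, -1.5], [408.4, 96.3, -2.2, -1.2], [118.8, 71.7, 4.0, -2.4], [120.4, 254.8, 0.9, -2.0], [101.9, 108.1, 1.4, 0.5], [164.4, 99.2, -0.0, -0.0], [336.3, 94.4, 1.9, 0.8], [332.1, 204.0, 1.4, -0.6], [174.9, 207.9, 3.5, -1.5]]
jig 14.564848261341321 [519.25235573  46.46836009] 0.9958154643670769 [0 1 2 7]
plate corners in jig [(0, [53.5, 42.6]), (1, [55.7, -48.8]), (2, [-3.7, -50.3]), (3, [-5.8, 38.7])]
plate [24.9 -4.5] 1.750556773679094 res [1.1 0.6 0.  1.1]
TCP in jig [-19.9  -4.6]
```

jog_arm(rows=[0, 0.04, 0, 0, 0, 0, 0.04, 0, 0, 0])

```text
clock: 9.85
ee_pos: [0.502, 0.0373, 0.1116]
ee_rot: [-0.0, 0.992, 0.129, -0.0]
force: [-1.4, -0.1, -1.5]
width: 0.0166
finger_force: 58.9
```

jog_arm(rows=[0, 0.03, 0, 0, 0, 0, 0.03, 0, 0, 0])

```text
clock: 10.05
ee_pos: [0.5023, 0.0374, 0.1116]
ee_rot: [-0.0, 0.992, 0.129, -0.0]
force: [-2.3, -0.4, -0.2]
width: 0.0169
finger_force: 59.0
```

jog_arm(rows=[0, 0.03, 0, 0, 0])

```text
clock: 10.15
ee_pos: [0.5025, 0.0374, 0.1115]
ee_rot: [0.0, 0.992, 0.129, -0.0]
force: [-4.4, -0.7, -0.9]
width: 0.0164
finger_force: 59.0
```

jog_arm(rows=[0, 0, 0, 0, 0])

```text
clock: 10.25
ee_pos: [0.5025, 0.0374, 0.1115]
ee_rot: [0.0, 0.992, 0.129, -0.0]
force: [-3.1, 0.3, -0.1]
width: 0.0171
finger_force: 59.0
```

jog_arm(rows=[0, 0, 0, 0, 0, 0, 0, 0, 0, 0, 0, 0, 0, 0, 0, 0, 0, 0, 0, 0, 0, 0, 0, 0, 0])

```text
clock: 10.75
ee_pos: [0.5026, 0.0374, 0.1115]
ee_rot: [0.0, 0.992, 0.129, -0.0]
force: [-5.5, -0.7, 0.2]
width: 0.0162
finger_force: 59.0
```

```bash
python3 m2.py 25 -4.5 0 wrist m2e.png
```

```text
10.75 [0.5026 0.0374 0.1115] 14.769597485524745 [-5.5 -0.7  0.2]
[[80.2, 71.9, 3.1, 0.6], [111.7, 295.2, 0.0, -0.0], [381.4, 295.5, 0.0, -0.0], [121.0, 98.4, 2.5, -1.3], [408.2, 98.9, -2.1, -1.3], [118.8, 74.4, 3.7, -2.6], [120.5, 256.8, 1.0, -2.0], [101.9, 110.6, 1.3, 0.1], [166.4, 97.8, 3.8, -0.9], [338.6, 97.7, 1.4, -0.5], [331.4, 206.9, 1.9, -1.5], [174.1, 206.9, 3.7, -1.4]]
jig 14.222795064445398 [520.27017976  46.2275121 ] 0.9968023080222853 [2 3 5 6]
plate corners in jig [(0, [54.7, 40.0]), (1, [55.4, -48.9]), (2, [-4.2, -49.8]), (3, [-5.1, 39.3])]
plate [25.2 -4.8] 0.5784590732867101 res [0.4 0.7 0.4 0.6]
TCP in jig [-19.4  -4.2]
```

The plate is flat on the rail and was pressed at 3–5 N for 0.6 s. Retracting and going round to the −y edge.

jog_arm(rows=[0, -0.5, 0, 0, 0, 0, -1, 0, 0, 0, 0, 0, 2.5, 0, 0, 0, 0, 2.5, 0, 0, 0, 0, 2.33, 0, 0, 0, 0, 0, 0, 0, 0, 1.5, 0, 0, 0, 0, 1.9, 0, 0, 0, 0, 1.4, 0, 0, 0, 0, 0, 0, 0, 0])

```text
clock: 11.8
ee_pos: [0.5548, -0.0238, 0.1121]
ee_rot: [-0.0, 0.992, 0.129, 0.001]
force: [0.8, 0.1, -0.4]
width: 0.0163
finger_force: 58.9
```

```bash
python3 m2.py 25 -5 0 wrist m2f.png; python3 m2.py 25 -5 0 top m2g.png
```

```text
11.8 [ 0.5548 -0.0238  0.1121] 14.839846560229601 [ 0.8  0.1 -0.4]
[[24.4, 332.7, 0.0, -0.0], [271.8, 339.7, 3.5, 0.7], [269.5, 164.4, -0.2, -1.8], [22.6, 302.0, -1.5, -1.6], [47.6, 164.5, 3.2, -0.7], [204.0, 163.7, 1.7, -0.5], [208.4, 261.8, -0.0, 0.0], [65.1, 259.8, -0.0, 0.0]]
jig 14.55027844529699 [520.49341901  45.73414252] 1.01366450715134 [1 2]
plate corners in jig [(0, [53.9, 39.1]), (1, [54.1, -48.6]), (2, [-5.4, -47.9]), (3, [-5.7, 40.9])]
plate [24.2 -4.1] -0.26080906055460856 res [1.7 0.7 1.3 0.2]
TCP in jig [ 15.5 -74.9]
11.85 [ 0.5536 -0.0242  0.1117] 14.831060005125453 [-0.5 -0.6 -1.5]
[[198.1, 194.8, 0.0, -0.0], [209.1, 241.1, 0.0, 0.4], [268.9, 226.1, 0.0, -0.0], [207.4, 197.2, -0.3, -1.7], [257.2, 184.8, -0.0, -0.0], [206.4, 193.3, 0.6, 2.3], [211.0, 228.4, -2.2, -1.5], [204.2, 200.1, -1.7, 0.4], [215.4, 195.3, -1.1, -0.8], [245.2, 187.9, -1.6, 0.8], [250.2, 207.7, -0.0, -0.0], [220.2, 215.2, 0.4, -0.6]]
jig 14.85026156537877 [519.24107965  46.9691183 ] 1.0016555009908483 [0 1 2 4]
plate corners in jig [(0, [58.3, 42.3]), (1, [53.9, -45.0]), (2, [-4.8, -49.9]), (3, [-3.3, 38.5])]
plate [26.  -3.5] -0.01267971439081566 res [2.5 4.1 1.6 3.1]
TCP in jig [ 15.  -77.5]
```

jog_arm(rows=[0, 0, -0.3, 0, 0, 0, 0, -0.3, 0, 0, 0, 0, -0.2, 0, 0, 0, 0.02, -0.2, 0, 0, 0, 0.03, -0.2, 0, 0, 0, 0.03, -0.2, 0, 0, 0, 0.03, -0.2, 0, 0, 0, 0.03, -0.2, 0, 0, 0, 0.03, -0.2, 0, 0, 0, 0, 0, 0, 0])

```text
clock: 12.9
ee_pos: [0.55, -0.0047, 0.1116]
ee_rot: [-0.0, 0.992, 0.129, 0.0]
force: [-0.1, -0.3, -1.2]
width: 0.0165
finger_force: 58.9
```

```bash
python3 m2.py 25 4 0 wrist m2h.png
```

```text
12.9 [ 0.55   -0.0047  0.1116] 14.802477177733898 [-0.1 -0.3 -1.2]
[[48.9, 334.6, -0.0, -0.0], [300.1, 339.7, 0.0, -0.0], [37.5, 165.5, 2.4, -1.9], [305.5, 164.6, 3.1, -3.9], [33.8, 144.2, 3.0, 0.0], [49.8, 303.8, 1.4, -2.1], [21.7, 176.0, 1.7, -0.6], [64.5, 164.6, 0.0, -0.0], [223.0, 163.9, 2.9, -0.2], [225.9, 262.2, -0.0, -0.0], [80.9, 260.5, 3.9, -2.3]]
jig 14.118837296074794 [519.23465514  45.63925676] 1.005394389782058 [1 3 5 7]
plate corners in jig [(0, [54.8, 50.6]), (1, [55.9, -40.5]), (2, [-3.9, -39.6]), (3, [-3.3, 47.2])]
plate [25.9  4.4] 0.46634779490868505 res [1.2 0.4 1.3 2.4]
TCP in jig [ 17.4 -56. ]
```

jog_arm(rows=[0, 0.02, -0.2, 0, 0, 0, 0.02, -0.2, 0, 0, 0, 0.02, -0.2, 0, 0, 0, 0.02, -0.2, 0, 0, 0, 0.02, -0.2, 0, 0, 0, 0.02, -0.2, 0, 0, 0, 0.02, -0.2, 0, 0, 0, 0.02, -0.2, 0, 0, 0, 0.02, -0.2, 0, 0, 0, 0.02, -0.2, 0, 0])

```text
clock: 13.95
ee_pos: [0.5468, 0.0148, 0.1117]
ee_rot: [-0.0, 0.992, 0.129, 0.0]
force: [-0.3, -0.2, -0.5]
width: 0.0165
finger_force: 58.9
```

```bash
python3 m2.py 25 24 0 wrist m2i.png
```

```text
13.95 [0.5468 0.0148 0.1117] 14.773776217833891 [-0.3 -0.2 -0.5]
[[35.0, 140.6, 3.2, 0.1], [75.2, 338.2, -0.0, 0.0], [327.9, 341.5, -0.0, 0.0], [70.8, 168.7, -0.6, -1.1], [341.1, 168.2, 1.3, -2.5], [67.5, 147.2, 2.7, -0.3], [78.9, 307.5, 2.3, 0.0], [54.1, 179.3, 1.4, -0.6], [64.4, 168.1, -0.0, -0.0], [222.5, 167.4, 3.4, -0.5], [225.4, 265.1, -0.0, 0.0], [81.0, 263.4, 4.2, -2.3]]
jig 15.154573804045308 [520.91008304  45.84335511] 0.993849298056095 [0 4 5 7]
plate corners in jig [(0, [54.8, 70.5]), (1, [54.4, -21.9]), (2, [-6.2, -19.6]), (3, [-4.0, 67.9])]
plate [24.7 24.2] -0.5291650104130747 res [1.6 0.9 1.1 1.8]
TCP in jig [ 17. -37.]
```

jog_arm(rows=[0, 0.01, -0.1, 0, 0, 0, 0.01, -0.1, 0, 0, 0, 0.01, -0.1, 0, 0, 0, 0.01, -0.1, 0, 0, 0, 0.01, -0.1, 0, 0])

```text
clock: 14.5
ee_pos: [0.546, 0.0197, 0.1116]
ee_rot: [-0.0, 0.992, 0.129, 0.0]
force: [-0.3, -1.6, -0.8]
width: 0.0166
finger_force: 58.9
```

jog_arm(rows=[0, 0, -0.04, 0, 0, 0, 0, -0.04, 0, 0])

```text
clock: 14.7
ee_pos: [0.5459, 0.0205, 0.1116]
ee_rot: [-0.0, 0.992, 0.129, 0.0]
force: [-0.7, -1.9, -0.8]
width: 0.0167
finger_force: 58.9
```

jog_arm(rows=[0, 0, -0.04, 0, 0])

```text
clock: 14.8
ee_pos: [0.5458, 0.0208, 0.1116]
ee_rot: [-0.0, 0.992, 0.129, 0.0]
force: [-0.5, -1.3, -1.4]
width: 0.017
finger_force: 58.9
```

jog_arm(rows=[0, 0, -0.03, 0, 0])

```text
clock: 14.9
ee_pos: [0.5457, 0.0211, 0.1117]
ee_rot: [-0.0, 0.992, 0.129, 0.0]
force: [-0.6, 0.5, -1.9]
width: 0.0167
finger_force: 58.9
```

jog_arm(rows=[0, 0, -0.03, 0, 0])

```text
clock: 15.0
ee_pos: [0.5456, 0.0214, 0.1116]
ee_rot: [-0.0, 0.992, 0.129, 0.0]
force: [-0.5, -0.2, -0.6]
width: 0.0166
finger_force: 58.9
```

jog_arm(rows=[0, 0, -0.03, 0, 0])

```text
clock: 15.1
ee_pos: [0.5455, 0.0217, 0.1116]
ee_rot: [-0.0, 0.992, 0.129, 0.0]
force: [0.6, -0.2, -1.0]
width: 0.0166
finger_force: 58.9
```

jog_arm(rows=[0, 0, -0.02, 0, 0])

```text
clock: 15.2
ee_pos: [0.5455, 0.0219, 0.1116]
ee_rot: [-0.0, 0.992, 0.129, 0.0]
force: [0.3, -0.7, -1.1]
width: 0.0164
finger_force: 58.9
```

```bash
python3 m2.py 25 30 0 wrist m2j.png
```

```text
15.2 [0.5455 0.0219 0.1116] 14.775853043958655 [ 0.3 -0.7 -1.1]
[[46.5, 141.2, 2.9, 0.2], [84.8, 339.2, -0.9, -2.5], [338.0, 341.9, 1.8, -1.7], [83.1, 169.5, 2.2, -1.3], [354.0, 169.1, 0.7, -2.0], [80.1, 147.9, 2.6, -0.2], [89.6, 308.5, -0.0, 0.0], [66.1, 180.0, 4.5, 1.7], [66.5, 168.9, 3.0, -0.4], [224.6, 168.2, 1.2, -0.4], [227.4, 265.8, -0.0, -0.0], [82.9, 264.1, 1.2, -2.1]]
jig 14.991059674529001 [520.72352627  45.94654548] 0.9937273322288276 [0 2 3 4 5]
plate corners in jig [(0, [55.0, 74.7]), (1, [54.6, -14.6]), (2, [-6.0, -13.7]), (3, [-4.2, 75.8])]
plate [24.9 30.5] -0.7872086074757201 res [0.6 0.4 0.4 0.4]
TCP in jig [ 17.8 -29.8]
```

jog_arm(rows=[0, 0, -0.03, 0, 0, 0, 0, -0.03, 0, 0])

```text
clock: 15.45
ee_pos: [0.5453, 0.0224, 0.1116]
ee_rot: [-0.0, 0.992, 0.129, 0.0]
force: [0.0, -1.5, -1.6]
width: 0.0167
finger_force: 58.9
```

jog_arm(rows=[0, 0, -0.03, 0, 0])

```text
clock: 15.55
ee_pos: [0.5453, 0.0225, 0.1117]
ee_rot: [0.0, 0.992, 0.128, 0.0]
force: [-0.3, -2.4, -1.0]
width: 0.0166
finger_force: 58.9
```

jog_arm(rows=[0, 0, -0.02, 0, 0, 0, 0, 0, 0, 0])

```text
clock: 15.75
ee_pos: [0.5453, 0.0225, 0.1117]
ee_rot: [0.0, 0.992, 0.128, 0.0]
force: [1.4, -2.5, -1.2]
width: 0.0166
finger_force: 58.8
```

jog_arm(rows=[0, 0, 0, 0, 0, 0, 0, 0, 0, 0])

```text
clock: 15.95
ee_pos: [0.5453, 0.0226, 0.1117]
ee_rot: [0.0, 0.992, 0.128, 0.0]
force: [0.4, -3.5, -1.3]
width: 0.0168
finger_force: 58.9
```

jog_arm(rows=[0, 0, 0, 0, 0, 0, 0, 0, 0, 0, 0, 0, 0, 0, 0])

```text
clock: 16.25
ee_pos: [0.5453, 0.0226, 0.1117]
ee_rot: [0.0, 0.992, 0.128, 0.0]
force: [1.4, -3.5, -0.7]
width: 0.0168
finger_force: 58.9
```

```bash
python3 m2.py 25 30 0 wrist m2k.png
```

```text
16.25 [0.5453 0.0226 0.1117] 14.753221918721026 [ 1.4 -3.5 -0.7]
[[47.6, 141.2, 3.0, 0.3], [85.8, 339.3, 0.0, 0.0], [339.1, 341.8, 0.0, -0.0], [84.3, 169.5, 2.3, -1.3], [355.3, 169.0, 0.5, -2.0], [81.3, 147.9, 2.9, -0.2], [90.6, 308.6, -0.0, 0.0], [67.3, 180.0, 4.2, 1.7], [67.7, 168.9, 2.2, -0.5], [225.9, 168.2, 0.2, -0.6], [228.6, 265.8, 0.0, 0.0], [84.0, 264.2, 0.7, -1.9]]
jig 14.034989469953448 [518.89467255  45.87623147] 1.002052844317223 [0 1 3 5 6]
plate corners in jig [(0, [55.1, 75.1]), (1, [56.2, -13.5]), (2, [-3.9, -14.1]), (3, [-3.7, 75.1])]
plate [25.9 30.7] 0.30136488905301767 res [0.9 0.7 0.4 0.7]
TCP in jig [ 19.9 -28.9]
```

The plate is against the end stop, held at about 3 N for 0.7 s. Going round to check the seating from the −x side.

jog_arm(rows=[0, 0, 0.5, 0, 0, 0, 0, 1.5, 0, 0, 0, -2, 0, 0, 0, 0, -2.5, 0, 0, 0, 0, -2, 0, 0, 0, 0, 0, -2.5, 0, 0, 0, 0, -2.6, 0, 0, 0, 0, -2.6, 0, 0, 0, 0, 0, 0, 0, 0, 0, 0, 0, 0])

```text
clock: 17.3
ee_pos: [0.468, 0.0614, 0.1117]
ee_rot: [-0.0, 0.992, 0.129, 0.0]
force: [0.1, 0.3, -1.9]
width: 0.0164
finger_force: 58.9
```

```bash
python3 m2.py 25 30 0 wrist m2l.png; python3 - <<'E'
from h import *
p=np.load("last.npz")["p"]; P=pose("wrist"); 
J=np.array([.5204,.0468]); a=np.radians(14.8); r=np.array([[np.cos(a),-np.sin(a)],[np.sin(a),np.cos(a)]])
q=topix([[*(r@[.055,.075]+J),.016],[*(r@[.055,-.015]+J),.016],[*(r@[-.005,.075]+J),.016]],P); print(q)
x0,x1=int(q[:,0].min())-25,int(q[:,0].max())+25; y0,y1=int(q[:,1].min())-25,int(q[:,1].max())+10
y0=max(y0,0);x0=max(x0,0); c=p[y0:y1,x0:x1]; print(x0,y0,c.shape); save("seat.png",c,min(800/c.shape[1],600/c.shape[0]))
E
```

```text
17.3 [0.468  0.0614 0.1117] 14.841055279523568 [ 0.1  0.3 -1.9]
[[133.7, 16.1, 2.7, 1.3], [154.7, 259.1, 2.2, -2.0], [434.4, 258.1, -1.0, -1.8], [179.4, 41.2, 3.5, 0.6], [472.4, 47.0, -3.5, -1.6], [178.4, 15.4, 2.6, 0.7], [169.6, 214.0, 0.4, -1.6], [158.4, 54.2, 2.4, 1.4], [158.9, 42.4, 2.1, 0.7], [336.9, 42.3, -0.8, -0.9], [330.2, 159.7, 0.2, -1.3], [166.4, 159.5, 0.8, -1.4]]
jig 14.74670440377654 [519.9308559   46.75243162] 0.9859378301481053 [0 1 2 3 5 7]
plate corners in jig [(0, [55.0, 75.4]), (1, [55.9, -14.4]), (2, [-4.7, -14.9]), (3, [-4.6, 75.9])]
plate [25.4 30.5] 0.17333560887597224 res [0.3 0.3 0.4 0.5]
TCP in jig [-47.2  27.8]
[[157.50770748  40.82541319]
 [335.88554615  40.24641642]
 [165.43769115 158.22041878]]
132 15 (153, 228, 3)
```

View pics/seat.png

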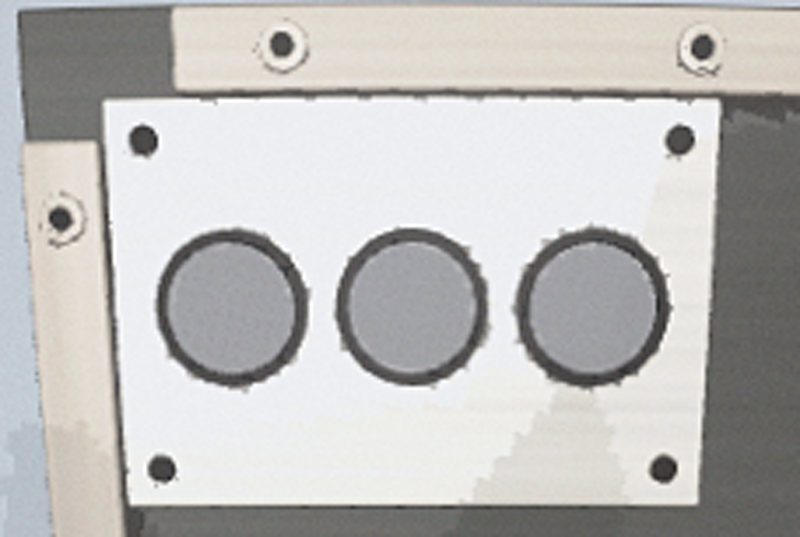

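The view shows the plate in the corner with thin uniform lines at both rails (the long rail at row ~95, the stop at column ~110). I'll make one last light press on the long rail to be sure.

jog_arm(rows=[0, 0.6, 0, 0, 0, 0, 0.7, 0, 0, 0, 0, 0.6, 0, 0, 0, 0, 0.4, 0, 0, 0, 0, 0.2, 0, 0, 0, 0, 0.1, 0, 0, 0, 0, 0, 0, 0, 0])

```text
clock: 18.05
ee_pos: [0.4929, 0.0681, 0.1116]
ee_rot: [-0.0, 0.992, 0.129, -0.0]
force: [-0.0, -0.5, -1.9]
width: 0.0165
finger_force: 58.9
```

jog_arm(rows=[0, 0.03, 0, 0, 0, 0, 0.03, 0, 0, 0])

```text
clock: 18.25
ee_pos: [0.4934, 0.0682, 0.1117]
ee_rot: [0.0, 0.992, 0.129, 0.0]
force: [0.5, -0.0, -1.4]
width: 0.0168
finger_force: 58.9
```

jog_arm(rows=[0, 0.03, 0, 0, 0])

```text
clock: 18.35
ee_pos: [0.4937, 0.0683, 0.1117]
ee_rot: [0.0, 0.992, 0.129, 0.0]
force: [0.6, 1.2, -0.8]
width: 0.0163
finger_force: 58.9
```

jog_arm(rows=[0, 0.03, 0, 0, 0, 0, 0.03, 0, 0, 0])

```text
clock: 18.55
ee_pos: [0.4941, 0.0684, 0.1116]
ee_rot: [0.0, 0.992, 0.129, -0.0]
force: [-2.1, -1.7, 0.2]
width: 0.0166
finger_force: 58.9
```

jog_arm(rows=[0, 0.02, 0, 0, 0, 0, 0.01, 0, 0, 0])

```text
clock: 18.75
ee_pos: [0.4942, 0.0684, 0.1114]
ee_rot: [0.0, 0.992, 0.129, -0.001]
force: [-3.9, -0.6, 0.2]
width: 0.0166
finger_force: 59.0
```

jog_arm(rows=[0, 0.02, 0, 0, 0])

```text
clock: 18.85
ee_pos: [0.4943, 0.0684, 0.1114]
ee_rot: [0.0, 0.992, 0.129, -0.001]
force: [-4.4, -0.9, 0.8]
width: 0.0165
finger_force: 59.0
```

jog_arm(rows=[0, 0, 0, 0, 0, 0, 0, 0, 0, 0, 0, 0, 0, 0, 0, 0, 0, 0, 0, 0, 0, 0, 0, 0, 0])

```text
clock: 19.35
ee_pos: [0.4944, 0.0684, 0.1114]
ee_rot: [0.0, 0.992, 0.129, -0.001]
force: [-4.6, -1.6, 0.1]
width: 0.0166
finger_force: 59.0
```

jog_arm(rows=[0, -0.5, 0, 0, 0, 0, -2, 0, 0, 0, 0, 0, 0, -1.5, 0, 0, 0, 0, -1.5, 0, 0, 0, -3, 0, 0, 0, 0, -3.1, 0, 0, 0, 0, -3.1, 0, 0, 0, 0, -3.1, 0, 0, 0, 0, 0, 0, 0, 0, 0, 0, 0, 0])

```text
clock: 20.35
ee_pos: [0.4396, 0.1821, 0.142]
ee_rot: [-0.0, 0.992, 0.13, 0.001]
force: [0.5, -1.0, -1.0]
width: 0.0168
finger_force: 58.9
```

jog_arm(rows=[0, 0, 0, 1.5, 0, 0, 0, 0, 1.5, 0, 0, 0, 0, 0.6, 0, 0, 0, 0, 0.2, 0, 0, 0, 0, 0.1, 0, 0, 0, 0, 0, 0])

```text
clock: 20.95
ee_pos: [0.4398, 0.1811, 0.1031]
ee_rot: [-0.0, 0.992, 0.128, 0.0]
force: [-0.7, 0.0, -0.3]
width: 0.0164
finger_force: 59.0
```

jog_arm(rows=[0, 0, 0, 0.1, 0, 0, 0, 0, 0.1, 0, 0, 0, 0, 0, 0])

```text
clock: 21.25
ee_pos: [0.4394, 0.1812, 0.1007]
ee_rot: [-0.0, 0.992, 0.129, 0.0]
force: [-0.3, 0.5, -0.9]
width: 0.0164
finger_force: 59.0
```

jog_arm(rows=[0, 0, 0, 0.03, 0, 0, 0, 0, 0, 0])

```text
clock: 21.45
ee_pos: [0.4394, 0.1812, 0.1006]
ee_rot: [-0.0, 0.992, 0.129, 0.0]
force: [-0.4, -0.8, 2.2]
width: 0.0163
finger_force: 59.5
```

jog_arm(rows=[0.3, 0, 0, 0, 0, 0.6, 0, 0, 0, 0, 0.6, 0, 0, 0, 0, 0.6, 0, 0, 0, 0, 0.6, 0, 0, 0, 0])

```text
clock: 21.95
ee_pos: [0.4393, 0.1811, 0.1003]
ee_rot: [-0.0, 0.992, 0.129, 0.0]
force: [-0.8, 0.3, 0.1]
width: 0.0513
finger_force: 0.0
```

jog_arm(rows=[0.6, 0, 0, -1, 0, 0.6, 0, 0, -2, 0, 0.6, 0, 0, -3, 0, 0.6, 0, 0, -4, 0, 0.6, 0, 0, -4, 0, 0.6, 0, 0, 0, 0, 0.6, 0, 0, 0, 0, 0.6, 0, 0, 0, 0])

```text
clock: 22.75
ee_pos: [0.4388, 0.1808, 0.2397]
ee_rot: [0.0, 0.992, 0.129, -0.001]
force: [-0.8, -0.4, -0.5]
width: 0.0511
finger_force: 0.0
```

```bash
python3 m2.py 25 30 0 wrist m2m.png; python3 - <<'E'
from h import *
p,W=cloud("wrist"); e=readout.read_state()["ee_pos"]
m=(np.hypot(W[...,0]-.4394,W[...,1]-.1812)<.04)&(W[...,2]>.06)&(W[...,2]<.085); q=W[m]; print(len(q),q.mean(0),q.max(0)-q.min(0))
m=(np.hypot(W[...,0]-.4394,W[...,1]-.1812)<.04)&(W[...,2]>.009)&(W[...,2]<.085); q=W[m]; print(q.min(0),q.max(0))
E
```

```text
22.75 [0.4388 0.1808 0.2397] 14.773857103063474 [-0.8 -0.4 -0.5]
[[318.7, 57.6, -0.5, 0.9], [311.9, 201.9, -0.0, 0.0], [476.6, 201.5, -2.0, -2.1], [348.6, 73.8, 0.0, 0.0], [501.6, 79.3, -3.8, -0.6], [349.4, 59.9, 0.8, -0.6], [330.7, 171.8, -0.2, -1.1], [336.2, 80.5, 1.6, -4.6], [336.0, 73.8, 1.8, 2.0], [430.9, 76.2, -1.7, 1.5], [423.0, 140.6, -2.7, -1.9], [332.2, 139.7, 3.8, -1.8]]
jig 14.98530421254846 [519.9904935   48.85555951] 0.9811935327951192 [0 2 3 4 6]
plate corners in jig [(0, [53.6, 72.7]), (1, [53.6, -15.6]), (2, [-4.3, -13.9]), (3, [-4.0, 71.1])]
plate [24.7 28.6] -0.10990824465444587 res [1.4 1.4 2.7 2.8]
TCP in jig [-45.1 151.3]
396 [0.43876696 0.17982844 0.06957438] [0.01715174 0.0181045  0.01368049]
[0.42796204 0.16843524 0.00904881] [0.45372497 0.1954877  0.07379764]
```

```bash
python3 -c "
from cell import job
print(job.job_done())"
```

```text
the job is handed in; nothing more can be done
None
```

The job is handed in: the plate sits flush against the long rail and the end stop, each contact was pressed at about 2.5–5.5 N for over half a second, and the tool stands upright and released left of the jig.

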